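# Shift the tiller gearbox through its L-shaped gate

## Robot

A 7-joint arm with a two-finger parallel gripper is mounted at the origin on the work surface. World frame = base frame: x ahead of the robot, y to its left, z up, the work surface at z = 0. Lengths are in m, angles in rad, forces in N, time in s.
With the tool pointing down it reaches from about 0.4 to 0.85 m from the base axis. Payload 10.4 kg.
Tool frame: the origin (TCP) lies between the finger pads; the fingertips stand 14 mm ahead of it and the grasp point (between the pads) lies 5 mm behind it; z points along the fingers, y is the direction in which the jaws open and shut (so a half turn about z gives the same grasp; the last joint's range is limited). The gripper opens to 87 mm and grips with 3 to 60 N. Pads are 19 mm wide; open, the fingers measure 117 mm over their backs; the gripper's body (75 mm by 190 mm) begins 51 mm behind the grasp point.
Start: joints at [-1.15, 0.332, -0.065, 1.46, 0.022, 1.35, -0.088], TCP at [0.268, 0.564, 0.237] pointing down, gripper open.
Joint ranges: [-2.6, 2.6], [-0.5, 2.12], [-1.47, 1.34], [0.16, 2.42], [-1.27, 4.41], [0.06, 2.06], [-2.6, 2.6]. Speed limits (rad/s): [2.22, 2.22, 2.79, 2.79, 3.14, 3.14, 3.14].

## Interface

Orientations are given as a unit quaternion [x, y, z, w].
In Python, from bench import readout, camera, calibration, order gives the robot as it stands.
- The arm moves only by the tool apply_moves, never from a script. Its argument "deltas" is a list of rows, each an object with "translation": the shift along the world's x, y, z in m, a list of three; "turn": the turn, a rotation vector about the world's x, y, z in rad, a list of three; "hand": the finger opening in m, from 0 to 0.087. A call has 1 to 5 rows; each row shifts and turns the pose as measured when the row begins; what a row does not reach is not made up. A row lasts 1/10 s, in which the tool goes at most 50 mm and 8.59 degrees, less where a joint would pass 70% of its speed; a pose out of reach is approached as far as the arm can. A call with a gripper value outside its range is refused whole. The fingers move at their own pace and stop on an object; "newtons" is the grip in N (left out, the last holds). Time passes only in rows, so rows that do not move let the fingers close. It gives the time, the measured TCP pose, the force and the opening at its end, in the units of the state.
- readout.read_state(): the state, without advancing time (a new reading comes with each control period).
- camera(name): name is "scene" or "top" or "wrist"; returns the picture (480x640x3 uint8, red, green, blue); there is no depth.
- calibration(name): a dict with "fx", "fy", "cx", "cy" (pixels), "extrinsics" (4x4, takes a point from world to camera coordinates). Camera axes: x right, y down, z forward; pixel columns grow to the right and rows downward; lengths in m; the calibration is good to about 2 mm. A picture is of the moment at which its call begins: read the wrist's pose just before it. calibration takes no time and is no camera call; for the wrist camera it gives the pose at the moment of the call.
- order.close_job(): hands the job in, once; it reports no verdict.
The state is a dict: "time": time; "joint_positions": joint angles; "joint_vel": joint speeds; "joint_torque": joint torques, N m; "ee_pos": TCP position; "eef_rot": TCP orientation; "ft_force": force on the tool from outside, world axes, zero at the start; "torque": the same for the moment, N m; "width": finger opening in m.
Only numpy, scipy, OpenCV 4.12 (cv2) and the standard library are available. Lean on these libraries where they do the work, as an engineer would, in place of code of your own. Each camera call takes 0.05 s, during which the arm holds its last target. There are 200 camera calls.

## Task

The small tiller gearbox on the bench is out of gear. With the fingertips, push its yellow selector knob along the long leg of the L-shaped slot to the corner, then round the corner and on to the far, red-marked end of the short leg, so that it is fully in gear. Only push the knob, without forcing or squeezing it; grasp and lift nothing, leave the things standing around the gearbox where they are, and finish with the hand clear.

Things in the scene. Friction and masses are not known exactly. Their poses are not given: they have to be found in the camera images.
- gearbox: Green cast gearbox, bolted down, 220 mm (its x) by 180 mm (its y), 90 mm high, with four feet reaching 113 mm from the centre in y and a shaft stub reaching 162 mm in +x; on top a flat bare aluminium gate plate (upper face 90 mm above the bench) with an L-shaped slot 20 mm wide. Origin: centre of the underside on the bench; z up, x along the long leg of the slot
- slot_start (a point): Where the selector pin's axis stands at the out-of-gear end of the long leg (blue marks), on the plate's upper face; 45 mm back (-x) and 30 mm to +y from the gearbox centre
- slot_corner (a point): Where the pin's axis stands in the corner of the L, on the plate's upper face; 90 mm along the gearbox's +x from slot_start. The inner corner is rounded (6 mm)
- slot_end (a point): Where the pin's axis stands at the end of the short leg (red marks), on the plate's upper face; 65 mm along the gearbox's -y from slot_corner
- knob_mid (a point): Centre of the selector knob: a yellow upright cylinder with a black band, 34 mm across, from 10 to 58 mm above the plate; this point is on its axis, 34 mm above the plate (124 mm above the bench)
- knob: The same knob; origin on its axis at the level of the plate's upper face, axes parallel to the gearbox's. A 14 mm pin below it runs in the 20 mm slot (3 mm play each side), so it can only follow the slot; it is captive and cannot be lifted, turned or tipped. It slides with about 2.5 N of friction and stays where it is left; the slot ends are hard stops
- shift_long (a joint): Selector position along the gearbox's +x, in m: 0 at slot_start, 0.090 at slot_corner (play lets it reach 0.093). It starts between 0 and 0.03
- shift_short (a joint): Selector position along the gearbox's -y, in m: 0 in the long leg, 0.065 at slot_end (play lets it reach 0.068)
- oil_mid (a point): Bystander: red plastic oil bottle, 56 mm across, 125 mm tall, standing loose on the bench; its centre, 62 mm up
- bearing_mid (a point): Bystander: steel bearing ring, 62 mm across, 18 mm high, loose on the bench; its centre
- screwdriver: Bystander: screwdriver with a red handle, 200 mm long and 26 mm thick, lying loose on the bench along its own x, handle to -x; origin at mid-length on the bench
- tin_mid (a point): Bystander: open aluminium parts tin, 72 mm across the rim, 55 mm tall, loose on the bench; its centre, 27 mm up

How it is judged:
By the outcome, as a careful person would: the job done as asked, in the order asked, and still so for the second after the job is handed in, with the robot touching nothing.
It also fails if it takes over 51 s, if anything falls off the work surface, if the arm or the gripper's body presses on something with over 40 N, if the wrist force passes 120 N, or if a joint passes its speed limit or range.

## Working session

There is one attempt and no reset: what is moved stays moved. The work goes in short steps, Python scripts to look and compute and a tool call to move; the robot and the scene stay as the last step left them, time stands still between calls to the robot, and variables do not carry over. Pictures are saved under pics/ and viewed, about 8 in all and at most 12, crops included, and the job is handed in when it is done.

Besides the shell and the picture viewer there is one more tool, called after "Call:" as name([rows], argument=value, ...), one row to a line, values as JSON. apply_moves: Moves the arm, as the interface text tells. Its arguments: {"type":"object","properties":{"deltas":{"type":"array","items":{"type":"object","properties":{"translation":{"type":"array","items":{"type":"number"}},"turn":{"type":"array","items":{"type":"number"}},"hand":{"type":"number"}}}},"newtons":{"type":"number"}},"required":["deltas"]}

```bash
mkdir -p pics; ls
python3 - <<'E'
from bench import readout,camera,calibration
import cv2,numpy as np
s=readout.read_state();print(s)
for n in("scene","top"):
    cv2.imwrite(f"pics/{n}0.png",camera(n)[:,:,::-1]);c=calibration(n);print(n,c["fx"],c["cx"],c["cy"],np.round(c["extrinsics"],3).tolist())
E
```

```text
pics
{'time': 0.0, 'joint_positions': array([-1.14959082,  0.33287192, -0.06471434,  1.46092191,  0.02158718,
        1.34992544, -0.08850676]), 'joint_vel': array([-0.00113291, -0.00050309, -0.00028228, -0.00023444,  0.00217744,
       -0.00139242, -0.00104284]), 'joint_torque': array([ 8.09880657e-05, -6.23257613e+01,  2.46001157e-02, -3.89907718e+01,
       -6.13487069e-02,  3.99254076e-02,  1.06982552e-04]), 'ee_pos': array([0.26819696, 0.56412244, 0.23576321]), 'eef_rot': array([ 2.20074081e-01,  9.75482899e-01, -7.03313389e-04, -1.33157347e-04]), 'ft_force': array([ 1.01857516,  0.16259534, -0.15774222]), 'torque': array([ 0.0120172 ,  0.00677327, -0.02421162]), 'width': 0.08692580841708587}
scene 528.6370341047226 327.1164942546886 241.24908872140128 [[-0.597, 0.803, -0.004, 0.293], [0.543, 0.4, -0.738, -0.286], [-0.591, -0.443, -0.674, 1.527], [0.0, 0.0, 0.0, 1.0]]
top 618.8512179398311 321.5595396568632 241.43590068301017 [[-0.023, -1.0, 0.0, 0.053], [-0.99, 0.023, -0.142, 0.589], [0.142, -0.003, -0.99, 1.027], [0.0, 0.0, 0.0, 1.0]]
```

View pics/top0.png

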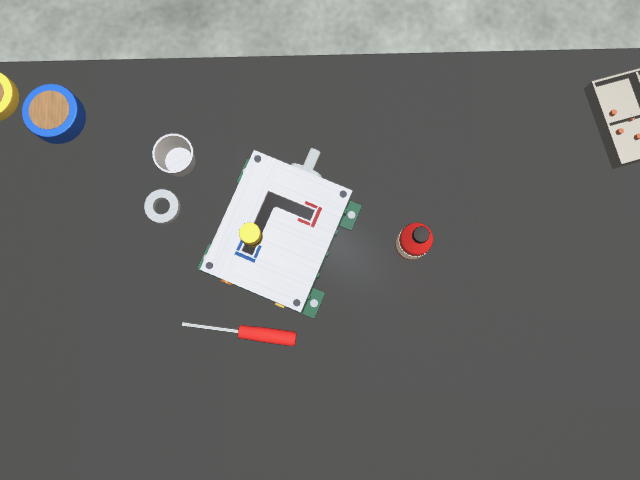

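View pics/scene0.png

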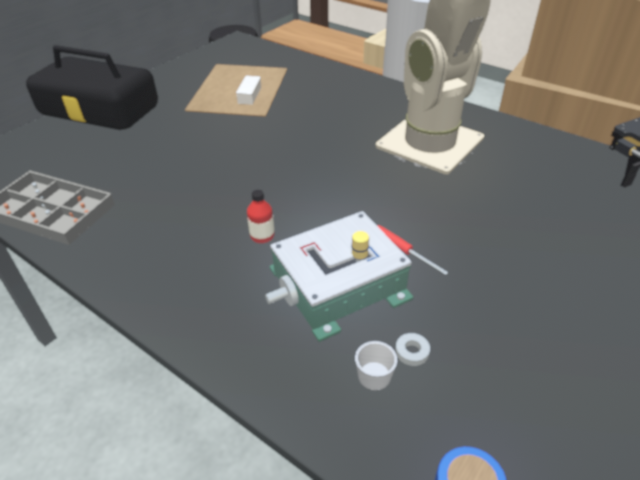

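The top view shows the plate with corners at about (254,152), (352,190), (300,311) and (200,269). The knob is at (250,233) near the blue marks, and the red marks are at (313,213). The bottle (415,240), ring, tin and screwdriver all stand clear of the plate. Next I measure these.

```bash
cat > h.py <<'E'
from bench import readout,camera,calibration,order
import cv2,numpy as np
def ray(c,uv,z):
    E=c["extrinsics"];R,t=E[:3,:3],E[:3,3];o=-R.T@t
    uv=np.atleast_2d(uv).astype(float)
    d=np.c_[(uv[:,0]-c["cx"])/c["fx"],(uv[:,1]-c["cy"])/c["fy"],np.ones(len(uv))]@R
    return o+d*((z-o[2])/d[:,2])[:,None]
def blob(m):
    k=max(cv2.findContours(m,cv2.RETR_EXTERNAL,cv2.CHAIN_APPROX_NONE)[0],key=cv2.contourArea);return k[:,0]
E
python3 - <<'E'
from h import *
im=cv2.imread("pics/top0.png");c=calibration("top");hsv=cv2.cvtColor(im,cv2.COLOR_BGR2HSV)
roi=np.zeros(im.shape[:2],np.uint8);roi[140:330,190:365]=255
pl=cv2.inRange(hsv,(0,0,175),(180,60,255))&roi
pl=cv2.morphologyEx(pl,cv2.MORPH_OPEN,cv2.getStructuringElement(cv2.MORPH_ELLIPSE,(19,19)))
pl=cv2.morphologyEx(cv2.inRange(hsv,(0,0,175),(180,60,255))&roi,cv2.MORPH_OPEN,np.ones((3,3)))
W=ray(c,blob(pl),.09)[:,:2]
print("hull",cv2.minAreaRect(W.astype(np.float32)*1000))
print("corners",np.round(ray(c,cv2.boxPoints(cv2.minAreaRect(blob(pl))),.09),3))
print("corners eye",np.round(ray(c,[(254,152),(352,190),(300,311),(200,269)],.09),3).tolist())
def cen(lo,hi,z,r=roi):
    m=cv2.inRange(hsv,lo,hi)&r;ys,xs=np.nonzero(m);return len(xs),np.round(ray(c,(xs.mean(),ys.mean()),z)[0],4)
print("blue",cen((100,120,60),(130,255,255),.09));print("red",cen((170,120,60),(180,255,255),.09), cen((0,120,60),(8,255,255),.09))
yel=cv2.inRange(hsv,(22,120,150),(35,255,255))&roi
(u,v),r=cv2.minEnclosingCircle(blob(yel));print("knob px",u,v,r,ray(c,(u,v),.148))
for n,p,z in(("oil",(420,235),.125),("oilR",(434,240),.06),("ring",(162,206),.018),("tin",(173,147),.055),("sdr",(296,340),.013)):print(n,np.round(ray(c,p,z)[0],3))
E
```

```text
hull ((624.6676025390625, 106.51893615722656), (182.28857421875, 260.8500061035156), 65.72108459472656)
corners [[ 0.543  0.243  0.09 ]
 [ 0.785  0.14   0.09 ]
 [ 0.705 -0.03   0.09 ]
 [ 0.468  0.077  0.09 ]]
corners eye [[0.738, 0.15, 0.09], [0.669, -0.013, 0.09], [0.47, 0.077, 0.09], [0.542, 0.24, 0.09]]
blue (110, array([0.5672, 0.1629, 0.09  ]))
red (72, array([0.6241, 0.0566, 0.09  ])) (162, array([0.4929, 0.1272, 0.09  ]))
knob px 249.5738983154297 233.1896514892578 10.798324584960938 [[0.59061698 0.15153432 0.148     ]]
oil [ 0.585 -0.117  0.125]
oilR [ 0.586 -0.151  0.06 ]
ring [0.664 0.322 0.018]
tin [0.761 0.295 0.055]
sdr [0.423 0.088 0.013]
```

Gearbox centre is about (0.605, 0.1135) with yaw −24.4°. The plate measures 216×177 mm, which matches. The knob comes out at shift_long ≈ 0.016 and 1 mm off the slot line, so it is consistent. The tool's y axis already lies along the gearbox y. Plan: close the fingers, go behind the knob at (0.552, 0.169), then descend.

Call:
apply_moves([
  {"translation": [0.026, -0.036, 0], "turn": [0, 0, 0], "hand": 0},
  {"translation": [0.026, -0.036, 0], "turn": [0, 0, 0], "hand": 0},
  {"translation": [0.026, -0.036, 0], "turn": [0, 0, 0], "hand": 0},
  {"translation": [0.026, -0.036, 0], "turn": [0, 0, 0], "hand": 0},
  {"translation": [0.026, -0.036, 0], "turn": [0, 0, 0], "hand": 0},
], newtons=10)

```text
time: 0.6
ee_pos: [0.3944, 0.3823, 0.2327]
eef_rot: [0.214, 0.977, -0.002, -0.002]
ft_force: [0.6, 1.6, -0.1]
width: 0.0551
```

Call:
apply_moves([
  {"translation": [0.026, -0.036, 0], "turn": [0, 0, 0], "hand": 0},
  {"translation": [0.026, -0.036, 0], "turn": [0, 0, 0], "hand": 0},
  {"translation": [0.026, -0.036, 0], "turn": [0, 0, 0], "hand": 0},
  {"translation": [0.026, -0.036, 0], "turn": [0, 0, 0], "hand": 0},
  {"translation": [0.0, 0.0, 0], "turn": [0, 0, 0], "hand": 0},
])

```text
time: 1.1
ee_pos: [0.5043, 0.2243, 0.2317]
eef_rot: [0.218, 0.976, -0.004, -0.002]
ft_force: [-0.4, 0.4, 0.7]
width: 0.015
```

Call:
apply_moves([
  {"translation": [0.024, -0.028, 0], "turn": [0, 0, 0], "hand": 0},
  {"translation": [0.023, -0.027, -0.01], "turn": [0, 0, 0], "hand": 0},
  {"translation": [0.0, 0.0, -0.02], "turn": [0, 0, 0], "hand": 0},
  {"translation": [0, 0, 0], "turn": [0, 0, 0], "hand": 0},
  {"translation": [0.0, 0.0, 0], "turn": [0, 0, 0], "hand": 0},
])

```text
time: 1.6
ee_pos: [0.5522, 0.1671, 0.2004]
eef_rot: [0.219, 0.976, -0.004, -0.003]
ft_force: [0.2, 0.5, -0.2]
width: 0.0007
```

Run:
```python
from h import *
s=readout.read_state();print(s["time"],s["ee_pos"],s["eef_rot"],s["ft_force"],s["width"])
c=calibration("wrist");E=c["extrinsics"]
w=camera("wrist");t=camera("top")
cv2.imwrite("pics/1.png",cv2.resize(np.hstack([w,t])[:,:,::-1],(800,300)))
for p in((.6584,.1222,.09),(.6316,.063,.09),(.5906,.1515,.148)):
    q=E[:3,:3]@p+E[:3,3];print(np.round([c["fx"]*q[0]/q[2]+c["cx"],c["fy"]*q[1]/q[2]+c["cy"]]))
```

```text
1.6 [0.5521532  0.1670894  0.20041374] [ 0.21867572  0.97578522 -0.00386815 -0.0030274 ] [ 0.18628718  0.49740311 -0.18541332] 0.0007300404302746201
[327. 408.]
[236. 409.]
[324. 359.]
```

View pics/1.png

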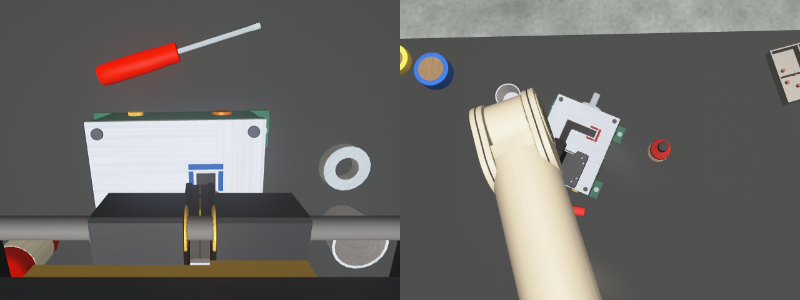

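The wrist view (left) shows the fingers lined up with the slot, just past the blue marks. In the top view (right) the arm hides the knob. I descend behind the knob.

Call:
apply_moves([
  {"translation": [-0.003, 0.002, -0.022], "turn": [0, 0, 0], "hand": 0},
  {"translation": [0, 0, -0.02], "turn": [0, 0, 0], "hand": 0},
  {"translation": [0, 0, -0.02], "turn": [0, 0, 0], "hand": 0},
  {"translation": [0, 0, -0.01], "turn": [0, 0, 0], "hand": 0},
  {"translation": [0, 0, 0], "turn": [0, 0, 0], "hand": 0},
])

```text
time: 2.2
ee_pos: [0.549, 0.1753, 0.1315]
eef_rot: [0.215, 0.977, -0.001, -0.0]
ft_force: [0.1, 0.2, -0.1]
width: 0.0006
```

Call:
apply_moves([
  {"translation": [0.008, -0.007, 0], "turn": [0, 0, 0], "hand": 0},
  {"translation": [0.009, -0.004, 0], "turn": [0, 0, 0], "hand": 0},
  {"translation": [0.009, -0.004, 0], "turn": [0, 0, 0], "hand": 0},
  {"translation": [0.009, -0.004, 0], "turn": [0, 0, 0], "hand": 0},
  {"translation": [0.009, -0.004, 0], "turn": [0, 0, 0], "hand": 0},
])

```text
time: 2.7
ee_pos: [0.5956, 0.1528, 0.1341]
eef_rot: [0.213, 0.977, 0.001, -0.001]
ft_force: [-3.6, 1.6, -1.5]
width: 0.0005
```

Call:
apply_moves([
  {"translation": [0.009, -0.005, -0.002], "turn": [0, 0, 0], "hand": 0},
  {"translation": [0.009, -0.005, -0.001], "turn": [0, 0, 0], "hand": 0},
  {"translation": [0.009, -0.004, 0], "turn": [0, 0, 0], "hand": 0},
  {"translation": [0.004, -0.002, 0], "turn": [0, 0, 0], "hand": 0},
  {"translation": [0, 0, 0], "turn": [0, 0, 0], "hand": 0},
])

```text
time: 3.2
ee_pos: [0.632, 0.1357, 0.1321]
eef_rot: [0.214, 0.977, 0.002, 0.0]
ft_force: [-2.0, 2.1, 0.4]
width: 0.0002
```

Run:
```python
from h import *
t=camera("scene");cv2.imwrite("pics/2.png",cv2.resize(t[200:350,240:440],(800,600),interpolation=cv2.INTER_CUBIC)[:,:,::-1])
s=readout.read_state();R=np.array([[.911,-.412],[.412,.911]]);print(R@(s["ee_pos"][:2]-[.5764,.1593]),s["ft_force"])
```

```text
[0.0602048  0.00132284] [-1.36252444  1.28152945 -0.39496642]
```

View pics/2.png

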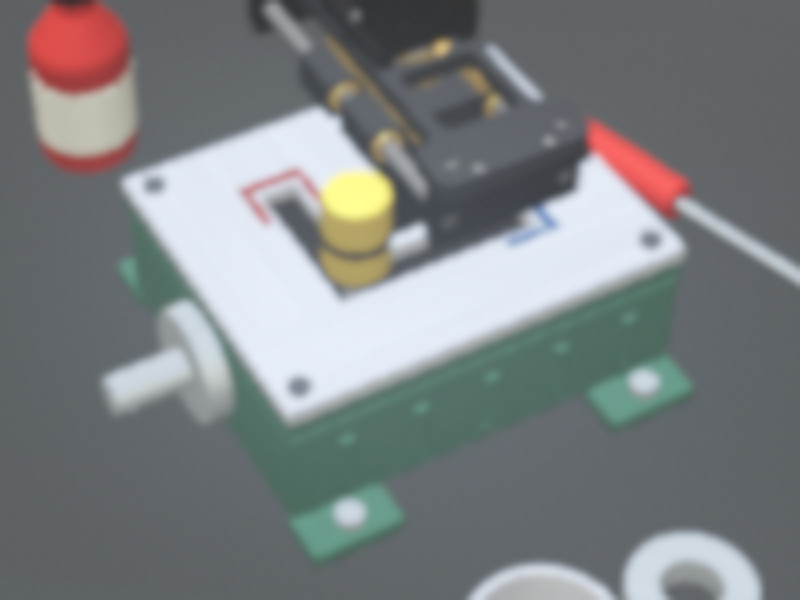

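The crop shows the yellow knob (357,230) almost in the corner, with the fingertips behind it. A few more mm, gently.

Call:
apply_moves([
  {"translation": [0.003, -0.0015, -0.001], "turn": [0, 0, 0], "hand": 0},
  {"translation": [0.003, -0.0015, 0], "turn": [0, 0, 0], "hand": 0},
])

```text
time: 3.45
ee_pos: [0.6376, 0.133, 0.1312]
eef_rot: [0.213, 0.977, 0.002, 0.0]
ft_force: [-1.9, 2.4, 0.6]
width: 0.0006
```

Call:
apply_moves([
  {"translation": [0.003, -0.0015, 0], "turn": [0, 0, 0], "hand": 0},
])

```text
time: 3.55
ee_pos: [0.6395, 0.1324, 0.1311]
eef_rot: [0.213, 0.977, 0.002, -0.001]
ft_force: [-16.5, 5.5, 10.0]
width: 0.0006
```

Hard stop reached at the corner. I back off and go round to the knob's +y side.

Call:
apply_moves([
  {"translation": [-0.014, 0.006, 0], "turn": [0, 0, 0], "hand": 0},
  {"translation": [0.008, 0.018, 0], "turn": [0, 0, 0], "hand": 0},
  {"translation": [0.008, 0.018, 0], "turn": [0, 0, 0], "hand": 0},
  {"translation": [0.004, 0.01, 0], "turn": [0, 0, 0], "hand": 0},
  {"translation": [0, 0, 0], "turn": [0, 0, 0], "hand": 0},
])

```text
time: 4.05
ee_pos: [0.647, 0.1815, 0.131]
eef_rot: [0.215, 0.977, 0.0, 0.0]
ft_force: [0.3, -0.4, -0.0]
width: 0.0009
```

Call:
apply_moves([
  {"translation": [0.014, -0.006, 0], "turn": [0, 0, 0], "hand": 0},
  {"translation": [0.014, -0.006, 0], "turn": [0, 0, 0], "hand": 0},
  {"translation": [0.006, -0.003, 0], "turn": [0, 0, 0], "hand": 0},
  {"translation": [0, 0, 0], "turn": [0, 0, 0], "hand": 0},
])

```text
time: 4.45
ee_pos: [0.6821, 0.1619, 0.1308]
eef_rot: [0.216, 0.976, -0.002, 0.0]
ft_force: [-0.7, 0.5, 0.3]
width: 0.0005
```

Run:
```python
from h import *
t=camera("scene");cv2.imwrite("pics/3.png",cv2.resize(t[200:350,240:440],(800,600),interpolation=cv2.INTER_CUBIC)[:,:,::-1])
s=readout.read_state();R=np.array([[.911,-.412],[.412,.911]]);print(s["ee_pos"],R@(s["ee_pos"][:2]-[.6636,.1215]),s["ft_force"])
```

```text
[0.68167916 0.16212008 0.13073542] [-0.00026536  0.04445351] [ 0.73754254 -0.5231822  -0.34776198]
```

View pics/3.png

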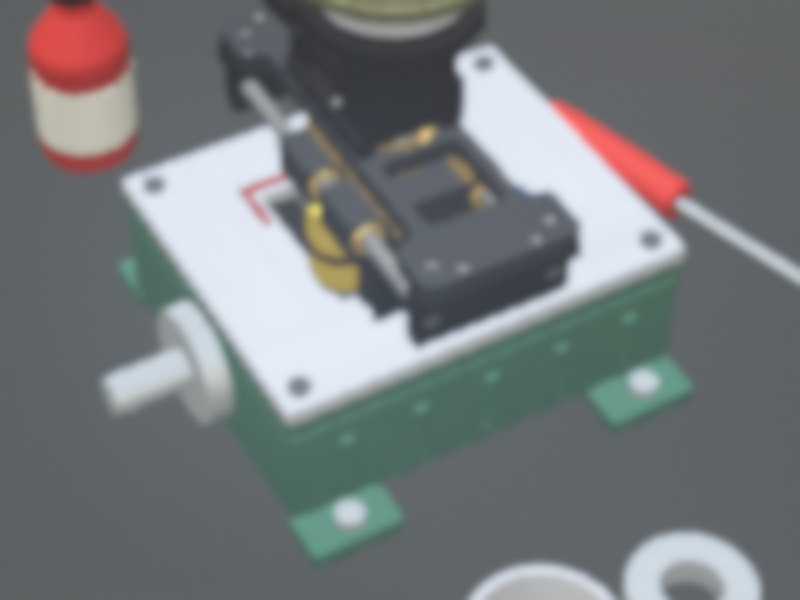

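The knob is in the corner at (330,250), and the hand is on its +y side. Now I push along −y.

Call:
apply_moves([
  {"translation": [-0.004, -0.009, 0], "turn": [0, 0, 0], "hand": 0},
  {"translation": [-0.004, -0.009, 0], "turn": [0, 0, 0], "hand": 0},
  {"translation": [-0.004, -0.009, 0], "turn": [0, 0, 0], "hand": 0},
  {"translation": [-0.004, -0.009, 0], "turn": [0, 0, 0], "hand": 0},
])

```text
time: 4.9
ee_pos: [0.6638, 0.1267, 0.1311]
eef_rot: [0.214, 0.977, 0.0, 0.001]
ft_force: [2.9, 2.9, -1.7]
width: 0.0005
```

Call:
apply_moves([
  {"translation": [-0.003, -0.009, 0], "turn": [0, 0, 0], "hand": 0},
  {"translation": [-0.004, -0.009, 0], "turn": [0, 0, 0], "hand": 0},
  {"translation": [-0.004, -0.009, 0], "turn": [0, 0, 0], "hand": 0},
  {"translation": [-0.001, -0.003, 0], "turn": [0, 0, 0], "hand": 0},
  {"translation": [0, 0, 0], "turn": [0, 0, 0], "hand": 0},
])

```text
time: 5.4
ee_pos: [0.6491, 0.093, 0.1313]
eef_rot: [0.214, 0.977, 0.001, 0.0]
ft_force: [0.6, 3.3, -0.9]
width: 0.0004
```

Call:
apply_moves([
  {"translation": [-0.001, -0.002, 0], "turn": [0, 0, 0], "hand": 0},
  {"translation": [-0.001, -0.002, 0], "turn": [0, 0, 0], "hand": 0},
])

```text
time: 5.6
ee_pos: [0.6472, 0.0893, 0.1313]
eef_rot: [0.214, 0.977, 0.001, 0.0]
ft_force: [2.0, 1.9, -1.6]
width: 0.0003
```

Call:
apply_moves([
  {"translation": [-0.001, -0.002, 0], "turn": [0, 0, 0], "hand": 0},
])

```text
time: 5.7
ee_pos: [0.6463, 0.0873, 0.1313]
eef_rot: [0.214, 0.977, 0.001, 0.0]
ft_force: [2.0, 2.7, -1.7]
width: 0.0004
```

Friction only so far, no stop yet. I continue in small steps.

Call:
apply_moves([
  {"translation": [-0.001, -0.002, 0], "turn": [0, 0, 0], "hand": 0},
])

```text
time: 5.8
ee_pos: [0.6455, 0.0856, 0.1313]
eef_rot: [0.214, 0.977, 0.001, 0.001]
ft_force: [3.6, 6.7, -2.0]
width: 0.0007
```

Call:
apply_moves([
  {"translation": [-0.001, -0.002, 0], "turn": [0, 0, 0], "hand": 0},
])

```text
time: 5.9
ee_pos: [0.6452, 0.0853, 0.1315]
eef_rot: [0.213, 0.977, 0.002, 0.001]
ft_force: [8.3, 10.4, -5.1]
width: 0.0006
```

That is the end stop: force rises and the hand no longer moves. I back off, raise the hand and retreat for a check.

Call:
apply_moves([
  {"translation": [0.006, 0.014, 0], "turn": [0, 0, 0], "hand": 0},
  {"translation": [0.006, 0.014, 0], "turn": [0, 0, 0], "hand": 0},
  {"translation": [0, 0, 0.04], "turn": [0, 0, 0], "hand": 0},
  {"translation": [0, 0, 0.04], "turn": [0, 0, 0], "hand": 0},
  {"translation": [-0.01, 0.03, 0.03], "turn": [0, 0, 0], "hand": 0},
])

```text
time: 6.4
ee_pos: [0.646, 0.141, 0.2389]
eef_rot: [0.216, 0.976, -0.003, -0.003]
ft_force: [0.8, -0.3, 0.1]
width: 0.0001
```

Call:
apply_moves([
  {"translation": [-0.03, 0.035, 0], "turn": [0, 0, 0], "hand": 0},
  {"translation": [-0.03, 0.035, 0], "turn": [0, 0, 0], "hand": 0},
  {"translation": [-0.03, 0.035, 0], "turn": [0, 0, 0], "hand": 0},
  {"translation": [-0.03, 0.035, 0], "turn": [0, 0, 0], "hand": 0},
  {"translation": [-0.03, 0.035, 0], "turn": [0, 0, 0], "hand": 0},
])

```text
time: 6.9
ee_pos: [0.4952, 0.3226, 0.2451]
eef_rot: [0.219, 0.976, -0.003, 0.002]
ft_force: [1.2, 1.1, 0.5]
width: 0.0007
```

Call:
apply_moves([
  {"translation": [-0.03, 0.035, 0], "turn": [0, 0, 0], "hand": 0},
  {"translation": [-0.03, 0.035, 0], "turn": [0, 0, 0], "hand": 0},
  {"translation": [-0.03, 0.035, 0], "turn": [0, 0, 0], "hand": 0},
  {"translation": [0, 0, 0], "turn": [0, 0, 0], "hand": 0},
  {"translation": [0, 0, 0], "turn": [0, 0, 0], "hand": 0},
])

```text
time: 7.4
ee_pos: [0.3936, 0.4404, 0.2456]
eef_rot: [0.213, 0.977, -0.004, 0.001]
ft_force: [0.3, -0.8, -0.9]
width: 0.0006
```

Run:
```python
from h import *
t=camera("top")[:,:,::-1].copy();c=calibration("top");cv2.imwrite("pics/4.png",t)
m=cv2.inRange(cv2.cvtColor(t,cv2.COLOR_BGR2HSV),(22,120,150),(35,255,255));m[:,:190]=0
(u,v),r=cv2.minEnclosingCircle(blob(m));p=ray(c,(u,v),.148)[0];R=np.array([[.911,-.412],[.412,.911]])
print(u,v,r,p,"from start, x/y:",R@(p[:2]-[.5764,.1593]),readout.read_state()["ft_force"])
```

```text
307.6158447265625 204.8292694091797 9.857930183410645 [0.63348373 0.06028643 0.148     ] from start, x/y: [ 0.09279687 -0.06668287] [-0.85396155  0.7648259  -0.56334113]
```

View pics/4.png

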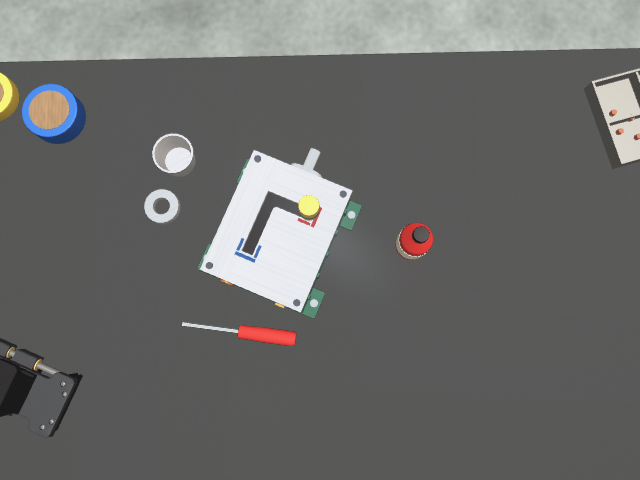

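The knob is at (308,205), at the red end: 0.093 / 0.067 from slot_start. The bystanders are where they were, and the hand is clear at lower left.

```bash
python3 -c "
from bench import order;print(order.close_job())"
```

```text
the job is handed in; nothing more can be done
None
```

The gearbox is in gear: the yellow knob is at the far, red-marked end of the short leg, and I have handed the job in.

I pushed the knob with closed fingertips along the long leg to the corner stop, then went round it and pushed it along the short leg to the end stop. The highest force I read was about 20 N, on touching the corner stop. The end stop showed about 14 N, and sliding took about 3–4 N.

- **Knob position:** the last top view puts the knob about 92.8 mm along the long leg and 66.7 mm along the short leg from the start. The limits with play are 93 mm and 68 mm, so that is a match within measuring accuracy.
- **Surroundings:** the oil bottle, bearing ring, tin and screwdriver look unmoved compared with the first picture.
- **Hand:** it is well clear of the gearbox, and the robot clock stood at about 7.5 s.

No check failed. One small difference was that my position estimate put the corner stop about 2 mm further along than it should be, so I relied on the force to find the stops.

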